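Nip a glued book in the bench press

TASK

The glued book lies crooked on the bed of the bench nipping press. Slide it in under the platen spine first, until it sits square and fully home against the back gauge, without shifting the gauge, then wind the T-handle down (clockwise from above) until you feel the platen bite and it holds the book fast. Do not force the handle, and leave the other things on the table where they are.

Things in the scene. Friction and masses are not known exactly. Their poses are not given: they have to be found in the camera images.
- press: Bench nipping press, grey C-shaped casting fixed on the table, 160 wide, 215 mm high. Origin on the table under the screw axis; x = feed direction, from the open front inward. Steel bed at z 45 mm, x -200 to 106, y -80 to 80 mm. Column behind at x 58 to 104 mm; crosshead over the platen x -24 to 24, y -66 to 66, z 110 to 144 mm; two guide rods at y +/-52 mm stand out of it up to z 172 mm.
- gauge_face (a point): Middle of the front face of the back gauge, 7.5 mm above the bed; axes as the press, the face looks along -x. A steel fence 160 mm wide (y), 12 mm thick, 14.5 mm high, under the platen, clamped at a depth that differs each time (face at x 10 to 28 mm in the press frame); it slips at about 80 N.
- platen: Steel pressing plate, 70 mm (x) by 150 mm (y) by 16 mm, on the screw axis. Origin at the centre of its underside. It only goes up and down, 3.2 mm down per radian of the handle. It starts 3.5 to 7.5 mm above the level of the book's top, so the book slides in freely under it.
- glued_book: Paperback lying flat, 193 x 138 x 22 mm, 0.24 to 0.39 kg. Origin at the centre of its underside; x along the 193 mm length, across the feed (overhanging the bed), y along the width, towards the spine, which enters first. It starts 30 to 65 mm short of the gauge, up to 0.12 rad from square; push it by the fore-edge at the front; a corner of the spine may touch and wedge first. When home its origin is 69 mm in front of the gauge face.
- handle_hub (a point): Centre of the T-handle, on the vertical screw axis, 194 to 199 mm above the table at the start; it sinks with the platen. The hub is a dark cylinder 32 mm across, 34 mm high, this point at mid-height. Through it passes a level steel bar 12 mm thick and 124 mm long; below the bar there is 22 mm free over the guide rods, 35 mm elsewhere.
- handle_end (a point): Centre of one black end ball (22 mm) of the T-handle's bar, 66 mm from the hub; the other is opposite. At the start this end is on the press's +y side, the bar within 0.6 rad of crosswise. Clockwise from above lowers the platen: 0.2 N m turns it freely (4 N at 50 mm) and it stays where left. After 1 to 2.5 rad it bites and stiffens; 9 to 15 N at 50 mm is a firm nip that holds by itself, 40 N forces it.
- spool: Thread spool with wooden flanges, 47 mm across, 60 mm high, left of and beyond the press; origin at the centre of its underside. Leave alone.
- clip: Black binder clip, 40 x 41 x 47 mm, on the table right of the press; origin at the centre of its underside. Leave alone.
Things that resemble listed ones, but are neither listed nor needed, are in the scene too. What is shaped like the glued_book but orange is not meant.

How it is judged (in metres and radians):
On the way, in this order (a step that is already met when the one before it is completed fails the run):
1. the book is home against the back gauge and square to it, the platen not yet bearing on it (x of glued_book in the frame of gauge_face between -0.0715 and -0.064 m and angle between the y axis of glued_book and the x axis of gauge_face, either way round below 0.035 rad and contact force between platen and glued_book below 2 N), for 0.2 s.
2. the platen bites on the book with more than 15 N (contact force between platen and glued_book above 15 N), for 0.2 s.
At the end, for the whole second after the job is handed in: The book is at rest in the press, its edge within 2.5 mm of the back gauge and square to it within 0.035 rad (2 degrees), and the platen holds it with more than 15 N after the handle is let go (x of glued_book in the frame of gauge_face between -0.0715 and -0.064 m and angle between the y axis of glued_book and the x axis of gauge_face, either way round below 0.035 rad and contact force between platen and glued_book above 15 N and linear speed of glued_book below 0.01 m/s); the robot touches nothing.
It fails at once if the handle or the press is forced (the robot bears on the press with more than 40 N) (contact force between any of the fingers, the arm and press above 40 N).
It fails at once if the back gauge is pushed out of its setting by more than 3 mm (distance of gauge_face from where it was at the start of the episode above 0.003 m).
It fails at once if a bystander (spool or clip) is moved more than 20 mm (distance of any of spool, clip from where it was at the start of the episode above 0.02 m).
It also fails if it takes over 72 s, if anything falls off the work surface, if the arm or the gripper's body presses on something with over 40 N, if the wrist force passes 120 N, or if a joint passes its speed limit or range.

ROBOT

A 6-joint arm with a two-finger parallel gripper is mounted at the origin on the work surface; the furniture and walls round the work are solid. World frame = base frame: x ahead of the robot, y to its left, z up, the work surface at z = 0. Lengths are in mm, angles in degrees, forces in N, time in s.
With the tool pointing down it reaches from about 300 to 850 mm from the base axis. Payload 4.2 kg.
Tool frame: the origin (TCP) lies at the very end of the fingers, on their centre line; the grasp point (between the pads) lies 19 mm behind it (env.grip_depth is the distance from the TCP to the grasp point, in mm); y points along the fingers, z is the direction in which the jaws open and shut, and the axes are right-handed (so a half turn about y gives the same grasp; the last joint's range is limited). The gripper opens to 91 mm and grips with 3 to 60 N. Pads are 32 mm wide; open, the fingers measure 118 mm over their backs; the gripper's body (76 mm by 178 mm) begins 60 mm behind the grasp point.
Start: joints at [70.703, 18.312, 89.639, -0, 72.044, -1.146], TCP at [179.131, 546.402, 213.976] pointing down, gripper open.
Joint ranges: [-177.97, 177.97], [-48.28, 115.42], [12.27, 149.76], [-77.06, 257.06], [2.81, 150.46], [-146.56, 146.56]. Speed limits (degrees/s): [147.25, 147.25, 180, 180, 180, 180].

INTERFACE

Orientations are given as [roll, pitch, yaw] about the fixed x, y, z axes, in that order (R = Rz(yaw) Ry(pitch) Rx(roll)).
In Python, from workcell import state, imaging, job, env gives the robot as it stands.
- The arm moves only by the shell command python3 -m pendant 'ROWS' [FORCE]. ROWS is JSON, a list of rows, each an object with "delta_pos": the shift along the tool's x, y, z in cm, a list of three; "twist": the turn, a rotation vector about the tool's x, y, z in degrees, a list of three; "grip": the opening in per cent of the stroke, from 0 (shut) to 100 (fully open). In form: [{"delta_pos": [tx, ty, tz], "twist": [wx, wy, wz], "grip": grip}, ...]. A call has exactly 5 rows; each row is the pose to reach, as a shift and turn from the pose commanded when the call began, along the tool's axes at that moment; what a row does not reach only later rows make up. A row lasts 1/10 s, in which the tool goes at most 50 mm and 8.59 degrees, less where a joint would pass 70% of its speed; a pose out of reach is approached as far as the arm can. A call with a gripper value outside its range is refused whole. The fingers move at their own pace and stop on an object; FORCE is the grip in N (left out, the last holds). Time passes only in rows, so rows that repeat a pose let the fingers close, or fill a call up. It gives the time, the measured TCP pose, the force and the opening at its end, in the units of the state.
- state(): the state, without advancing time (a new reading comes with each control period).
- imaging.grab_frame(name): name is "scene" or "side" or "wrist"; returns (picture, depth): 420x560x3 uint8, red, green, blue; 420x560 float32, mm along the optical axis (not along the pixel's ray), 0 where there is no reading.
- imaging.camera_info(name): a dict with "fx", "fy", "cx", "cy" (pixels), "R" (3x3) and "t" (3): a world point X has camera coordinates R X + t. Camera axes: x right, y down, z forward; pixel columns grow to the right and rows downward; lengths in mm; the calibration is good to about 2 mm. A picture is of the moment at which its call begins: read the wrist's pose just before it. camera_info takes no time and is no camera call; for the wrist camera it gives the pose at the moment of the call.
- job.job_done(): hands the job in, once; it reports no verdict.
The state is a dict: "time_s": time; "qpos": joint angles; "qvel": joint speeds; "effort": joint torques, N m; "ee_pos": TCP position; "ee_rot": TCP orientation; "force": force on the tool from outside, world axes, zero at the start; "torque": the same for the moment, N m; "gripper_width": finger opening in mm.
Only numpy, scipy, OpenCV 4.12 (cv2) and the standard library are available. Lean on these libraries where they do the work, as an engineer would, in place of code of your own. Each camera call takes 0.05 s, during which the arm holds its last target.

## Working session

There is one attempt and no reset: what is moved stays moved. The work goes in short steps, Python scripts to look and compute and a shell command to move; the robot and the scene stay as the last step left them, time stands still between calls to the robot, and variables do not carry over. Pictures are saved under pics/ and viewed, and the job is handed in when it is done.

```bash
ls; mkdir -p pics; python3 - <<'E'
from workcell import state, imaging, job, env
import cv2
print(state())
for n in("scene","side","wrist"):
    p,d=imaging.grab_frame(n); cv2.imwrite(f"pics/{n}0.png",p[:,:,::-1])
    import numpy as np; np.save(f"pics/{n}0d.npy",d)
    import pickle; pickle.dump(imaging.camera_info(n),open(f"pics/{n}0.pkl","wb"))
    print(n,imaging.camera_info(n))
E
```

```text
pics
{'time_s': 0.0, 'qpos': array([ 7.07049860e+01,  1.83527993e+01,  8.97073381e+01,  8.65735961e-04,
        7.20430848e+01, -1.14596222e+00]), 'qvel': array([-0.10287888, -0.01178636, -0.00652149, -0.05032727,  0.05384987,
        0.06710384]), 'effort': array([-1.00711153e-03, -4.12445033e+01, -2.31978571e+01,  7.25135906e-02,
        4.58300533e-02, -1.51054160e-04]), 'ee_pos': array([178.93390715, 545.91510806, 213.10235338]), 'ee_rot': array([-9.01031850e+01,  2.88730614e-03, -1.81493220e+01]), 'force': array([-0.71427562,  0.36701611, -0.43101337]), 'torque': array([ 0.05343754, -0.00124878,  0.06804749]), 'gripper_width': 91.26516302626342}
scene {'fx': 451.710076240294, 'fy': 451.710076240294, 'cx': 272.7134735049298, 'cy': 214.33611272082155, 'R': array([[ 0.72946197, -0.68391985,  0.0117844 ],
       [-0.30462468, -0.34023852, -0.88963001],
       [ 0.61244513,  0.64536144, -0.45652992]]), 't': array([-519.08331976,  130.83833475,  935.19244519])}
side {'fx': 503.4275086407311, 'fy': 503.4275086407311, 'cx': 282.38188850743967, 'cy': 213.1492529797381, 'R': array([[-0.52148207,  0.85323391,  0.00695386],
       [ 0.33535471,  0.21244339, -0.91782625],
       [-0.78459778, -0.47629792, -0.39692142]]), 't': array([ 477.58829745,   59.70677091, 1487.92191096])}
wrist {'fx': 321.7875934861637, 'fy': 321.7875934861637, 'cx': 284.4485642216027, 'cy': 211.87509287164877, 'R': array([[ 3.12331998e-01,  9.49972752e-01, -7.02956790e-04],
       [ 9.10291382e-01, -2.99073760e-01,  2.86224538e-01],
       [ 2.71695276e-01, -9.00369773e-02, -9.58162314e-01]]), 't': array([-574.54750569,  -32.06254167,  391.42268236])}
```

View pics/scene0.png

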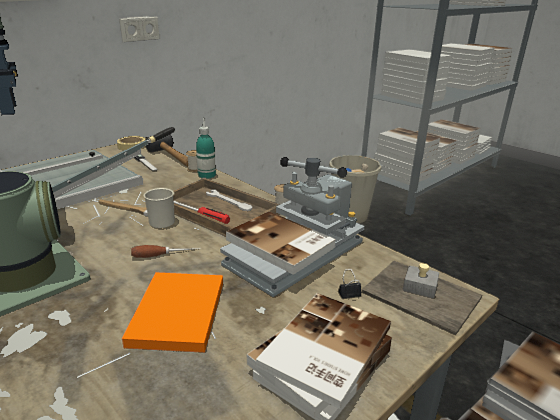

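View pics/side0.png

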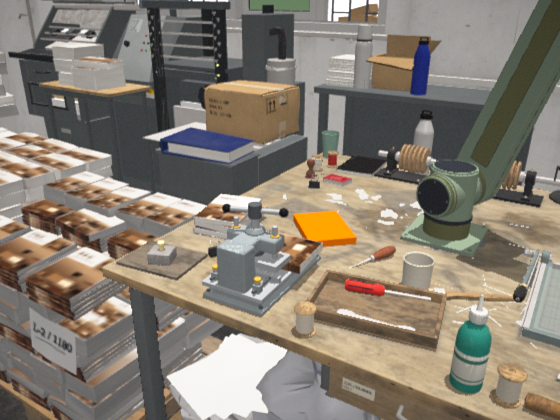

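View pics/wrist0.png

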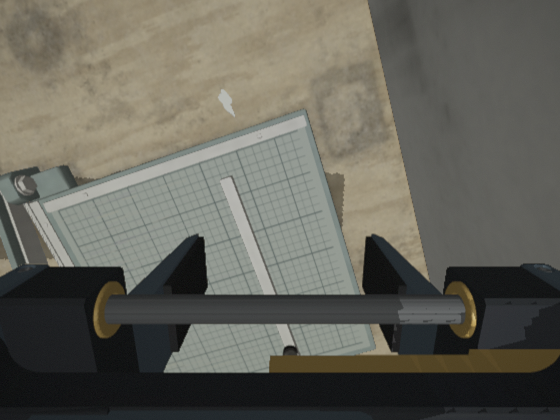

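The scene picture shows the press with its book around (290,230), the T-handle balls at (284,162) and (342,173), and the clip at (350,288). In the side picture the press is around (245,250). The wrist camera sees only the cutting mat.

```bash
cat > h.py <<'E'
import numpy as np,pickle,cv2
def load(n):
    return cv2.imread(f"pics/{n}.png"),np.load(f"pics/{n}d.npy"),pickle.load(open(f"pics/{n}.pkl","rb"))
def px(c,d,u,v,dd=None):
    z=d[int(round(v)),int(round(u))] if dd is None else dd
    p=np.array([(u-c['cx'])/c['fx']*z,(v-c['cy'])/c['fy']*z,z]); return c['R'].T@(p-c['t'])
def pz(c,u,v,z):
    r=c['R'].T@np.array([(u-c['cx'])/c['fx'],(v-c['cy'])/c['fy'],1]); o=-c['R'].T@c['t']
    return o+r*(z-o[2])/r[2]
def proj(c,X):
    q=c['R']@np.asarray(X,float)+c['t']; return c['fx']*q[0]/q[2]+c['cx'],c['fy']*q[1]/q[2]+c['cy']
def cloud(c,d):
    v,u=np.nonzero(d>0); z=d[v,u]
    P=np.c_[(u-c['cx'])/c['fx']*z,(v-c['cy'])/c['fy']*z,z]; return (P-c['t'])@c['R'],u,v
E
python3 - <<'E'
from h import *
for n,(x0,y0,x1,y1) in dict(scene0=(210,140,380,300),side0=(190,190,340,310)).items():
    im,d,c=load(n); k=min(800//(x1-x0),600//(y1-y0))
    cv2.imwrite(f"pics/{n}c.png",cv2.resize(im[y0:y1,x0:x1],None,fx=k,fy=k,interpolation=cv2.INTER_CUBIC)); print(n,k)
im,d,c=load("scene0")
for p in [(284,162),(342,173),(313,163),(312,158)]: print(p,px(c,d,*p))
im,d,c=load("side0")
for p in [(225,209),(284,212),(255,210)]: print(p,px(c,d,*p))
E
```

```text
scene0 3
side0 5
(284, 162) [ 502.46871351 -255.61410333  201.20315859]
(342, 173) [ 548.25741013 -380.2124083   200.81554114]
(313, 163) [ 523.83249346 -320.78569281  212.02608324]
(312, 158) [ 537.07112185 -305.57861878  215.79570011]
(225, 209) [ 563.23011855 -370.00873522  195.48035756]
(284, 212) [ 516.1244788  -241.71273273  200.46791584]
(255, 210) [ 546.36890873 -298.92266512  203.13485663]
```

View pics/scene0c.png

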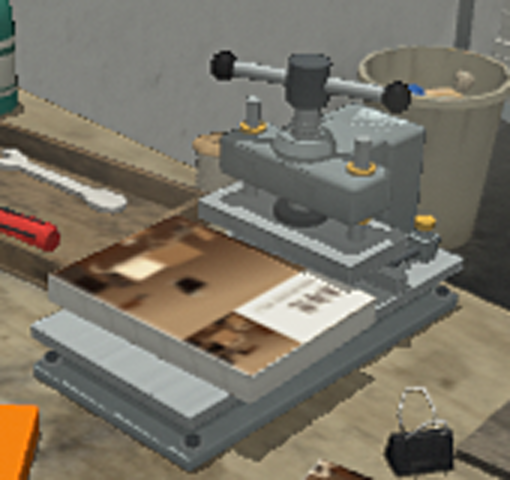

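View pics/side0c.png

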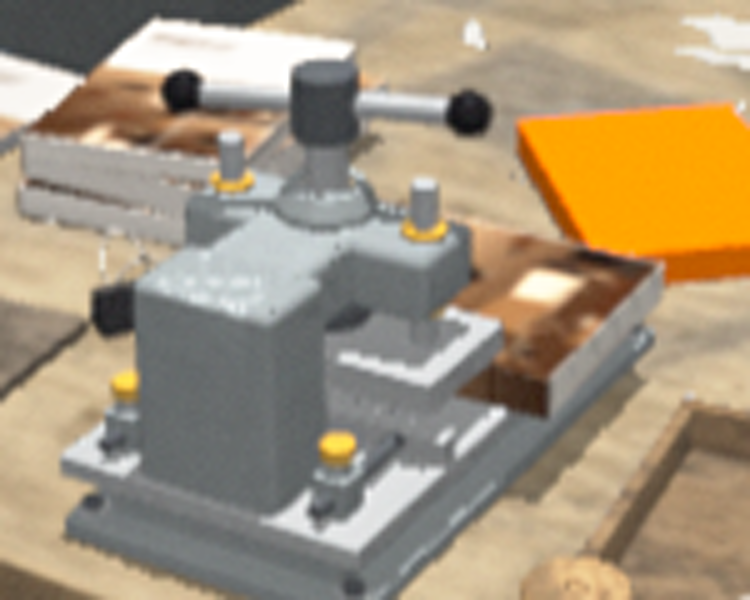

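```bash
python3 - <<'E'
from h import *
im,d,c=load("scene0")
for n,u,v,z in [("bedFL",220.7,249.3,45),("bedFR",275,279.3,45),("bedRR",364.5,227.3,45)]: print(n,pz(c,u,v,z))
# book top corners
for u,v in [(49,277),(250,377),(376,293),(195,205)]: print("book",pz(c,210+u/3,140+v/3,67), px(c,d,210+u/3,140+v/3))
im,d,c=load("side0")
for n,u,v,z in [("bedRL",262,300,45),("bedRR",202.4,282.4,45)]: print(n,pz(c,u,v,z))
for u,v in [(548,388),(663,264)]: print("book",pz(c,190+u/5,190+v/5,67))
for nm in("scene0","side0"):
    im,d,c=load(nm); P,u,v=cloud(c,d)
    m=(abs(P[:,0]-520)<250)&(abs(P[:,1]+300)<250)
    P=P[m]
    h,_=np.histogram(P[:,2],bins=np.arange(-5,230,4)); print(nm,[(int(a),int(b)) for a,b in zip(np.arange(-5,230,4),h) if b>5])
    # top view height map
    g=np.zeros((400,400),np.float32)
    for p in P:
        i=int(p[0]-320); j=int(p[1]+500)
        if 0<=i<400 and 0<=j<400: cv2.circle(g,(399-j,399-i),1,0,-1) if 0 else None; g[399-i-1:399-i+2,max(0,399-j-1):399-j+2]=np.maximum(g[399-i-1:399-i+2,max(0,399-j-1):399-j+2],p[2])
    cm=cv2.applyColorMap(np.clip(g*1.15,0,255).astype(np.uint8),cv2.COLORMAP_JET); cm[g==0]=0
    cv2.imwrite(f"pics/{nm}_top.png",cm)
a=cv2.imread("pics/scene0_top.png");b=cv2.imread("pics/side0_top.png");cv2.imwrite("pics/top0.png",np.hstack([a,b]))
E
```

```text
bedFL [ 329.26080271 -245.78072034   45.        ]
bedFR [ 339.77838798 -402.19185736   45.        ]
bedRR [ 636.5437886  -391.73937686   45.        ]
book [ 359.73573517 -227.27321115   67.        ] [ 360.75302526 -225.91395848   66.04510208]
book [ 375.01427717 -415.64582624   67.        ] [ 374.25290442 -416.36278918   67.69404635]
book [ 517.97079013 -400.62133926   67.        ] [ 547.4734429  -378.08845533   45.8255873 ]
book [ 518.67667693 -212.64366616   67.        ] [ 573.71961036 -155.2723038    27.53645641]
bedRL [ 638.08146041 -221.11804942   45.        ]
bedRR [ 649.81460545 -375.00380287   45.        ]
book [ 508.07639239 -203.27844337   67.        ]
book [ 366.7636315  -216.58512519   67.        ]
scene0 [(-5, 229), (-1, 8171), (3, 648), (7, 1527), (11, 1227), (15, 314), (19, 249), (23, 219), (27, 181), (31, 289), (35, 218), (39, 180), (43, 1021), (47, 306), (51, 422), (55, 1056), (59, 269), (63, 681), (67, 2472), (71, 28), (75, 132), (79, 154), (83, 125), (87, 546), (91, 180), (95, 77), (99, 64), (103, 23), (107, 20), (111, 51), (115, 102), (119, 106), (123, 121), (127,
[... 173 characters left out ...]
, (191, 64), (195, 110), (199, 141), (203, 111), (207, 50), (211, 48), (215, 33)]
side0 [(-5, 4877), (-1, 1814), (3, 1627), (7, 1155), (11, 488), (15, 294), (19, 318), (23, 277), (27, 430), (31, 274), (35, 243), (39, 433), (43, 425), (47, 244), (51, 357), (55, 470), (59, 237), (63, 797), (67, 91), (71, 115), (75, 145), (79, 124), (83, 194), (87, 293), (91, 80), (95, 83), (99, 65), (103, 61), (107, 72), (111, 97), (115, 110), (119, 116), (123, 112), (127, 121), (131, 116), (135, 165), (139, 658), (143, 185), (147, 71), (151, 61), (155, 77), (159, 34), (163, 28), (167, 29), (171, 15), (175, 7), (179, 16), (183, 26), (187, 39), (191, 90), (195, 120), (199, 127), (203, 64), (207, 26), (211, 56)]
```

View pics/top0.png

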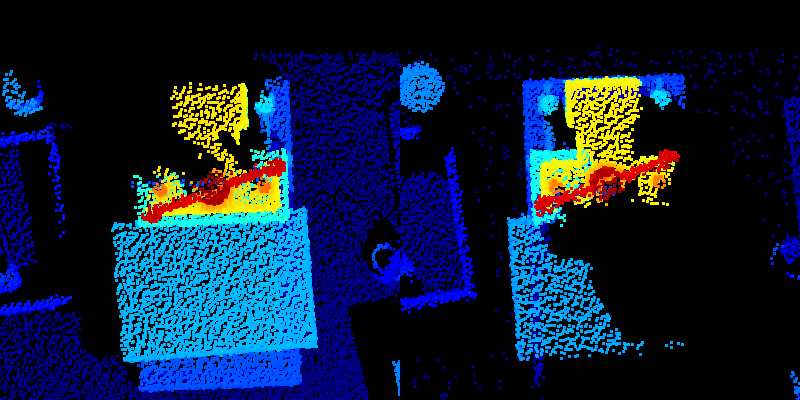

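The height maps show the press with a yaw of about 3°, the hub near (527,-318), and the book turned about 2° further. I'll bring the wrist camera over the press for a better measurement.

```bash
python3 -m pendant '[{"delta_pos":[7,-4,-6],"twist":[0,-4,0],"grip":100},{"delta_pos":[14,-8,-12],"twist":[0,-8,0],"grip":100},{"delta_pos":[21,-12,-18],"twist":[0,-12,0],"grip":100},{"delta_pos":[28,-16,-24],"twist":[0,-16,0],"grip":100},{"delta_pos":[35,-19,-30],"twist":[0,-21,0],"grip":100}]'
```

```text
time_s: 0.65
ee_pos: [298.9, 348.1, 312.8]
ee_rot: [-90.0, -0.0, 3.1]
force: [0.9, -0.1, 0.7]
gripper_width: 91.0
```

```bash
python3 -m pendant '[{"delta_pos":[4,-6,-20],"twist":[0,0,0],"grip":100},{"delta_pos":[4.5,-8,-66],"twist":[0,0,0],"grip":100},{"delta_pos":[4.5,-8.7,-66],"twist":[0,0,0],"grip":100},{"delta_pos":[4.5,-8.7,-66],"twist":[0,0,0],"grip":100},{"delta_pos":[4.5,-8.7,-66],"twist":[0,0,0],"grip":100}]'
```

```text
time_s: 1.15
ee_pos: [331.0, 104.0, 349.5]
ee_rot: [-90.0, -0.0, 2.9]
force: [0.2, 0.7, -0.1]
gripper_width: 91.3
```

```bash
python3 -m pendant '[{"delta_pos":[2.8,-6,-40.5],"twist":[0,0,0],"grip":100},{"delta_pos":[2.8,-6,-40.5],"twist":[0,0,0],"grip":100},{"delta_pos":[2.8,-6,-40.5],"twist":[0,0,0],"grip":100},{"delta_pos":[2.8,-6,-40.5],"twist":[0,0,0],"grip":100},{"delta_pos":[2.8,-6,-40.5],"twist":[0,0,0],"grip":100}]'
python3 -m pendant '[{"delta_pos":[1.2,-2.4,-16],"twist":[0,0,0],"grip":100},{"delta_pos":[1.2,-2.4,-16],"twist":[0,0,0],"grip":100},{"delta_pos":[1.2,-2.4,-16],"twist":[0,0,0],"grip":100},{"delta_pos":[1.2,-2.4,-16],"twist":[0,0,0],"grip":100},{"delta_pos":[1.2,-2.4,-16],"twist":[0,0,0],"grip":100}]'
cat > snap.py <<'E'
import sys,numpy as np,pickle,cv2
from workcell import state, imaging
n,out=sys.argv[1:3]
s=state(); c=imaging.camera_info(n); p,d=imaging.grab_frame(n)
cv2.imwrite(f"pics/{out}.png",p[:,:,::-1]); np.save(f"pics/{out}d.npy",d); pickle.dump(c,open(f"pics/{out}.pkl","wb"))
print(s['time_s'],s['ee_pos'],s['ee_rot'],s['force'],s['torque'],s['qpos'])
E
python3 snap.py wrist w1
```

```text
time_s: 1.65
ee_pos: [360.3, -141.8, 386.2]
ee_rot: [-90.0, -0.0, 2.8]
force: [1.2, 0.2, -0.5]
gripper_width: 91.6
time_s: 2.15
ee_pos: [380.7, -300.4, 408.9]
ee_rot: [-89.9, 0.1, 2.7]
force: [1.6, 0.7, -0.3]
gripper_width: 90.9
2.15 [ 380.72237362 -300.36430687  408.89055211] [-8.99125318e+01  7.02117142e-02  2.68924575e+00] [ 1.62223947  0.69622791 -0.29496454] [0.00916791 0.01096496 0.01027665] [-3.96419459e+01  6.59924536e+00  7.76963522e+01  1.74704408e-02
  9.58152096e+01 -1.32329385e+02]
```

View pics/w1.png

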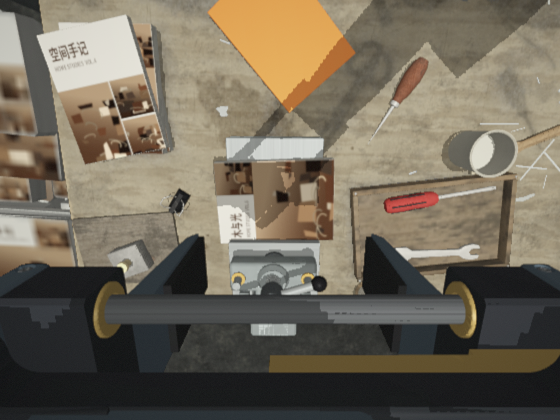

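The wrist picture shows the bed front strip at (226-322,138-158), the book at (215-335,158-242), and the crosshead and handle at (270,275).

```bash
python3 - <<'E'
from h import *
im,d,c=load("w1")
cv2.imwrite("pics/w1c.png",cv2.resize(im[125:345,200:360],None,fx=2.7*1,fy=2.7,interpolation=cv2.INTER_CUBIC))
P,u,v=cloud(c,d)
m=(abs(P[:,0]-500)<200)&(abs(P[:,1]+310)<150); P=P[m]
print(np.median(P[(abs(P[:,2])<8),2]))
for nm,lo,hi,(a0,a1),(b0,b1) in [("book",60,73,(340,520),(-430,-190)),("bed",41,50,(320,372),(-420,-220)),("cross",138,150,(490,560),(-400,-240)),("plat",82,94,(480,560),(-420,-220))]:
    k=(P[:,2]>lo)&(P[:,2]<hi)&(P[:,0]>a0)&(P[:,0]<a1)&(P[:,1]>b0)&(P[:,1]<b1)
    Q=P[k]; r=cv2.minAreaRect(Q[:,:2].astype(np.float32)); print(nm,len(Q),r,np.median(Q[:,2])); print(cv2.boxPoints(r).round(1).tolist())
E
```

```text
-0.39050516391012013
book 9325 ((435.9424133300781, -312.8892822265625), (137.8286590576172, 193.54811096191406), 4.415581703186035) 66.61779081197103
[[359.79998779296875, -221.6999969482422], [374.70001220703125, -414.70001220703125], [512.0999755859375, -404.1000061035156], [497.20001220703125, -211.10000610351562]]
bed 2090 ((351.1524658203125, -316.1896057128906), (35.70722198486328, 162.7399139404297), 2.5958425998687744) 44.52322385474882
[[329.6000061035156, -235.6999969482422], [337.0, -398.29998779296875], [372.70001220703125, -396.70001220703125], [365.29998779296875, -234.10000610351562]]
cross 1497 ((533.6577758789062, -310.4709167480469), (50.30686569213867, 131.03073120117188), 2.4697489738464355) 143.54572500343937
[[505.70001220703125, -246.10000610351562], [511.3999938964844, -377.0], [561.5999755859375, -374.79998779296875], [556.0, -243.89999389648438]]
plat 1339 ((525.9436645507812, -310.6244812011719), (58.30886459350586, 149.5658721923828), 1.574221134185791) 89.05886187137683
[[494.70001220703125, -236.6999969482422], [498.8999938964844, -386.20001220703125], [557.0999755859375, -384.6000061035156], [553.0, -235.10000610351562]]
```

View pics/w1c.png

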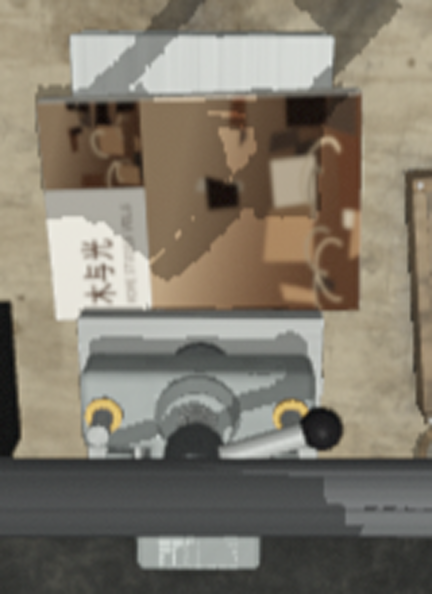

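```bash
python3 - <<'E'
from h import *
im,d,c=load("side0")
cv2.imwrite("pics/s0g.png",cv2.resize(im[255:300,240:300],None,fx=13,fy=13,interpolation=cv2.INTER_CUBIC))
E
python3 -m pendant '[{"delta_pos":[-6,28,-1.4],"twist":[0,0,0],"grip":100},{"delta_pos":[-6,28,-1.4],"twist":[0,0,0],"grip":100},{"delta_pos":[-6,28,-1.4],"twist":[0,0,0],"grip":100},{"delta_pos":[-6,28,-1.4],"twist":[0,0,0],"grip":100},{"delta_pos":[-6,28,-1.4],"twist":[0,0,0],"grip":100}]'
```

```text
time_s: 2.7
ee_pos: [328.6, -311.4, 164.6]
ee_rot: [-90.0, -0.1, 3.0]
force: [0.9, -0.6, -0.1]
gripper_width: 91.0
```

View pics/s0g.png

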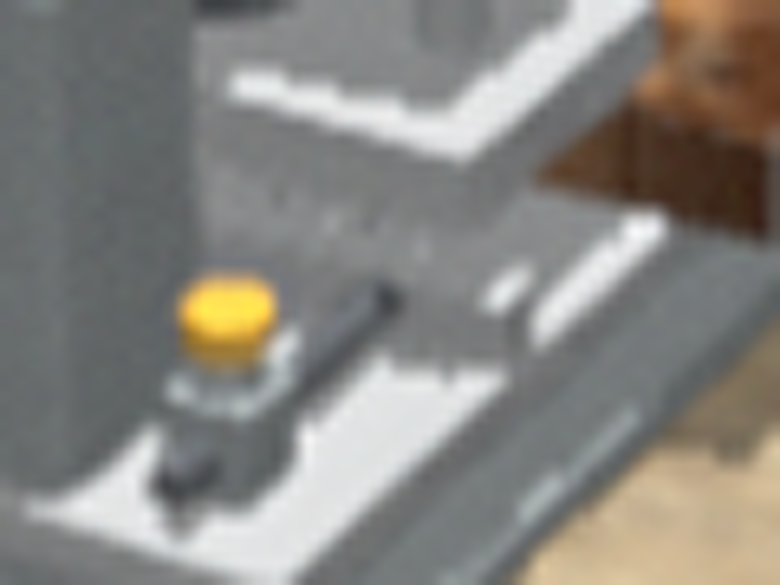

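```bash
python3 - <<'E'
from h import *
im,d,c=load("side0")
a=np.deg2rad(2.4);R=np.array([[np.cos(a),-np.sin(a)],[np.sin(a),np.cos(a)]])
for u,v,z in [(530,270,59.5),(490,300,59.5),(280,580,45),(500,375,45)]:
    p=pz(c,240+u/13,255+v/13,z); print(u,v,R.T@(p[:2]-[533,-310]))
E
python3 -m pendant '[{"delta_pos":[-0.3,11.1,-0.6],"twist":[0,0.5,0],"grip":100},{"delta_pos":[-0.3,11.1,-0.6],"twist":[0,0.5,0],"grip":100},{"delta_pos":[-0.3,11.1,-0.6],"twist":[0,0.5,0],"grip":100},{"delta_pos":[-0.3,11.1,-0.6],"twist":[0,0.5,0],"grip":100},{"delta_pos":[-0.3,11.1,-0.6],"twist":[0,0.5,0],"grip":100}]'
```

```text
530 270 [22.05301633 81.77917258]
490 300 [34.32703207 80.72420524]
280 580 [107.93167066  82.7802296 ]
500 375 [34.19598621 82.69791227]
time_s: 3.2
ee_pos: [327.9, -320.4, 56.7]
ee_rot: [-90.1, -0.1, 2.4]
force: [0.1, 0.1, 0.7]
gripper_width: 91.3
```

```bash
python3 -m pendant '[{"delta_pos":[0.4,0.1,0],"twist":[0,0,0],"grip":100},{"delta_pos":[0.8,0.2,0.05],"twist":[0,0,0],"grip":100},{"delta_pos":[1.2,0.3,0.1],"twist":[0,0,0],"grip":100},{"delta_pos":[1.6,0.4,0.15],"twist":[0,0,0],"grip":100},{"delta_pos":[2,0.4,0.15],"twist":[0,0,0],"grip":100}]'
python3 -m pendant '[{"delta_pos":[0.4,0,0],"twist":[0,0,0],"grip":100},{"delta_pos":[0.8,0,0],"twist":[0,0,0],"grip":100},{"delta_pos":[1.2,0,0],"twist":[0,0,0],"grip":100},{"delta_pos":[1.6,0,0],"twist":[0,0,0],"grip":100},{"delta_pos":[2,0,0],"twist":[0,0,0],"grip":100}]'
python3 snap.py scene s1;python3 snap.py wrist w2
```

```text
time_s: 3.7
ee_pos: [346.7, -317.5, 50.7]
ee_rot: [-90.0, -0.0, 2.4]
force: [-0.1, -0.8, 0.8]
gripper_width: 91.3
time_s: 4.2
ee_pos: [366.6, -316.8, 50.5]
ee_rot: [-90.0, 0.0, 2.3]
force: [-1.0, 0.4, -0.3]
gripper_width: 91.5
4.2 [ 366.57222068 -316.76593779   50.49412288] [-8.99908000e+01  6.91524904e-03  2.34057509e+00] [-1.01142209  0.42315012 -0.28478806] [0.01520481 0.29910805 0.00454498] [-4.21926139e+01  2.01640792e+01  1.14217064e+02  2.38984916e-03
  4.56302380e+01 -1.34534860e+02]
4.25 [ 367.30401471 -316.94084688   50.62212735] [-9.00163795e+01 -4.49290554e-02  2.34904084e+00] [0.34330987 0.05680564 0.45330173] [0.08945897 0.07125481 0.03405353] [-4.21623932e+01  2.01789803e+01  1.14165199e+02  2.77309388e-02
  4.56123017e+01 -1.34530818e+02]
```

```bash
python3 - <<'E'
from h import *
im,d,c=load("s1")
a=cv2.resize(im[140:300,210:380],None,fx=3,fy=3,interpolation=cv2.INTER_CUBIC)
cv2.imwrite("pics/s1c.png",a)
E
```

```text
(no output)
```

View pics/s1c.png

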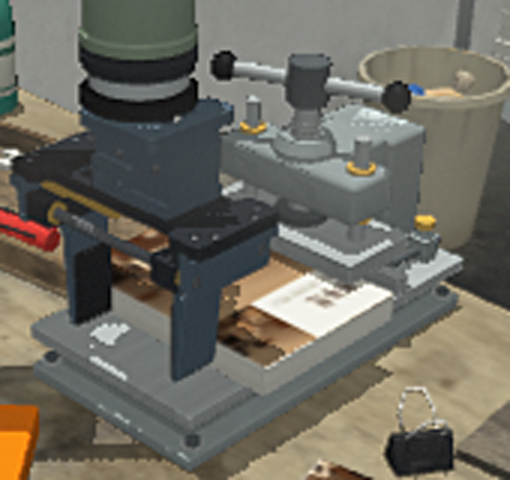

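View pics/w2.png

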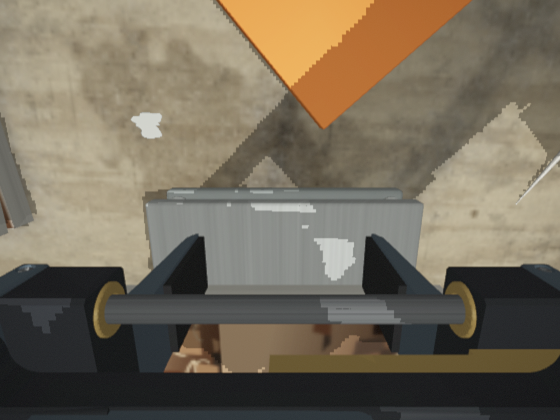

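The fingers touch the book's fore-edge evenly and the book is moving in (fingers at about (195,340) in the crop). I'll keep going.

```bash
python3 -m pendant '[{"delta_pos":[0.4,0,0],"twist":[0,0,0],"grip":100},{"delta_pos":[0.8,0,0],"twist":[0,0,0],"grip":100},{"delta_pos":[1.2,0,0],"twist":[0,0,0],"grip":100},{"delta_pos":[1.6,0,0],"twist":[0,0,0],"grip":100},{"delta_pos":[2,0,0],"twist":[0,0,0],"grip":100}]'
python3 -m pendant '[{"delta_pos":[0.1,0,0],"twist":[0,0,0],"grip":100},{"delta_pos":[0.2,0,0],"twist":[0,0,0],"grip":100},{"delta_pos":[0.3,0,0],"twist":[0,0,0],"grip":100},{"delta_pos":[0.4,0,0],"twist":[0,0,0],"grip":100},{"delta_pos":[0.5,0,0],"twist":[0,0,0],"grip":100}]'
python3 -c "
from workcell import state;print(state()['force'],state()['torque'])"
```

```text
time_s: 4.8
ee_pos: [386.6, -315.9, 50.7]
ee_rot: [-90.0, 0.0, 2.4]
force: [-2.2, 0.6, 0.9]
gripper_width: 91.0
time_s: 5.3
ee_pos: [391.2, -315.7, 50.7]
ee_rot: [-90.0, 0.0, 2.3]
force: [-1.3, 0.2, 1.4]
gripper_width: 91.3
[-1.31201372  0.19383066  1.41272023] [ 0.0085617   0.38887401 -0.00423726]
```

Slow 2.5 mm steps from here until contact.

```bash
python3 -m pendant '[{"delta_pos":[0.05,0,0],"twist":[0,0,0],"grip":100},{"delta_pos":[0.1,0,0],"twist":[0,0,0],"grip":100},{"delta_pos":[0.15,0,0],"twist":[0,0,0],"grip":100},{"delta_pos":[0.2,0,0],"twist":[0,0,0],"grip":100},{"delta_pos":[0.25,0,0],"twist":[0,0,0],"grip":100}]'
python3 -m pendant '[{"delta_pos":[0.05,0,0],"twist":[0,0,0],"grip":100},{"delta_pos":[0.1,0,0],"twist":[0,0,0],"grip":100},{"delta_pos":[0.15,0,0],"twist":[0,0,0],"grip":100},{"delta_pos":[0.2,0,0],"twist":[0,0,0],"grip":100},{"delta_pos":[0.25,0,0],"twist":[0,0,0],"grip":100}]'

```

```text
time_s: 5.8
ee_pos: [393.8, -315.6, 50.7]
ee_rot: [-90.0, 0.0, 2.3]
force: [-2.7, 0.0, 2.2]
gripper_width: 90.9
time_s: 6.3
ee_pos: [396.3, -315.5, 50.7]
ee_rot: [-90.0, -0.0, 2.4]
force: [-3.1, -0.1, 1.5]
gripper_width: 91.2
```

```bash
python3 -m pendant '[{"delta_pos":[0.05,0,0],"twist":[0,0,0],"grip":100},{"delta_pos":[0.1,0,0],"twist":[0,0,0],"grip":100},{"delta_pos":[0.1,0,0],"twist":[0,0,0],"grip":100},{"delta_pos":[0.15,0,0],"twist":[0,0,0],"grip":100},{"delta_pos":[0.15,0,0],"twist":[0,0,0],"grip":100}]'
python3 -c "
from workcell import state;print(state()['force'],state()['torque'])"
```

```text
time_s: 6.8
ee_pos: [396.7, -315.5, 50.7]
ee_rot: [-90.0, 0.1, 2.4]
force: [-6.1, -1.2, 3.6]
gripper_width: 91.0
[-6.08258452 -1.19350361  3.58212535] [-0.27243787  1.13242177 -0.22182522]
```

```bash
python3 -m pendant '[{"delta_pos":[0.03,0,0],"twist":[0,0,0],"grip":100},{"delta_pos":[0.06,0,0],"twist":[0,0,0],"grip":100},{"delta_pos":[0.1,0,0],"twist":[0,0,0],"grip":100},{"delta_pos":[0.1,0,0],"twist":[0,0,0],"grip":100},{"delta_pos":[0.1,0,0],"twist":[0,0,0],"grip":100}]'
python3 -c "
from workcell import state;print(state()['force'],state()['torque'])"
```

```text
time_s: 7.3
ee_pos: [396.8, -315.4, 50.7]
ee_rot: [-90.0, 0.2, 2.4]
force: [-9.6, -3.5, 5.9]
gripper_width: 91.1
[-9.62703837 -3.45161068  5.90740146] [-0.52052737  1.58064685 -0.22132782]
```

```bash
python3 -m pendant '[{"delta_pos":[0.05,0,0],"twist":[0,0,0],"grip":100},{"delta_pos":[0.1,0,0],"twist":[0,0,0],"grip":100},{"delta_pos":[0.15,0,0],"twist":[0,0,0],"grip":100},{"delta_pos":[0.2,0,0],"twist":[0,0,0],"grip":100},{"delta_pos":[0.2,0,0],"twist":[0,0,0],"grip":100}]'
python3 snap.py scene s2; python3 snap.py side d2
python3 - <<'E'
from h import *
im,d,c=load("s2")
a=cv2.resize(im[140:300,210:380],None,fx=3,fy=3,interpolation=cv2.INTER_CUBIC)
cv2.imwrite("pics/s2c.png",a)
im,d,c=load("d2")
cv2.imwrite("pics/d2c.png",cv2.resize(im[240:305,230:330],None,fx=8,fy=8,interpolation=cv2.INTER_CUBIC))
E
```

```text
time_s: 7.8
ee_pos: [396.7, -315.4, 50.7]
ee_rot: [-89.9, 0.4, 2.4]
force: [-15.9, -4.2, 9.1]
gripper_width: 91.3
7.8 [ 396.7497455  -315.40272667   50.73255242] [-89.94707456   0.436463     2.39701581] [-15.94964852  -4.1566142    9.07713296] [-1.00768706  2.59974961 -0.45377285] [ -39.61618771   21.93838025  111.06906841   -0.34369484   47.35277861
 -131.77935965]
7.85 [ 396.76378497 -315.40543843   50.75488498] [-89.94747884   0.43132293   2.39663826] [-15.21291723  -2.92015287   9.20304548] [-0.97079604  2.55445294 -0.41024268] [ -39.61748764   21.93578452  111.06916598   -0.33944265   47.35117043
 -131.78317851]
```

View pics/s2c.png

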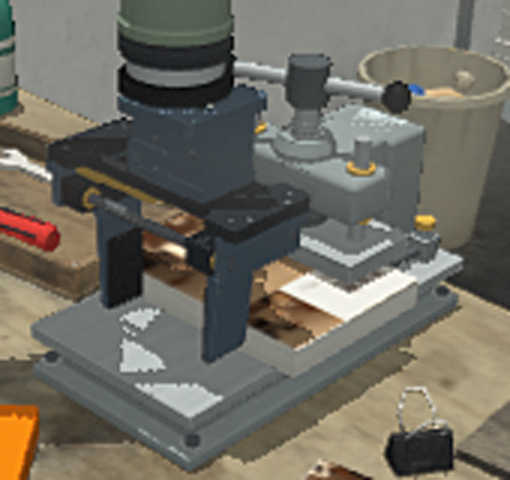

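View pics/d2c.png

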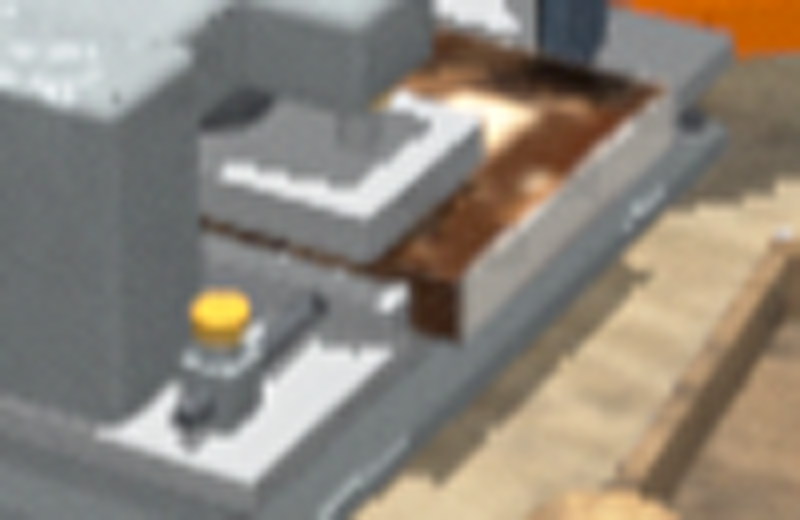

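The side picture shows the spine flush against the gauge at its near end, about (405,310) in the crop. The pushing force is 16 N, with no more advance. I'll back off and verify from above.

```bash
python3 -m pendant '[{"delta_pos":[-0.5,0,0],"twist":[0,0,0],"grip":100},{"delta_pos":[-3,0,0],"twist":[0,0,0],"grip":100},{"delta_pos":[-4,-3,0],"twist":[0,0,0],"grip":100},{"delta_pos":[-4,-8,0],"twist":[0,0,0],"grip":100},{"delta_pos":[-4,-13,0],"twist":[0,0,0],"grip":100}]'
python3 -m pendant '[{"delta_pos":[2,-5,0],"twist":[0,0,0],"grip":100},{"delta_pos":[2,-10,0],"twist":[0,0,0],"grip":100},{"delta_pos":[2,-15,0],"twist":[0,0,0],"grip":100},{"delta_pos":[2,-20,0],"twist":[0,0,0],"grip":100},{"delta_pos":[2,-22,0],"twist":[0,0,0],"grip":100}]'
python3 snap.py wrist w3
python3 - <<'E'
from h import *
im,d,c=load("w3")
cv2.imwrite("pics/w3c.png",cv2.resize(im[125:345,200:360],None,fx=2.7*1,fy=2.7,interpolation=cv2.INTER_CUBIC))
P,u,v=cloud(c,d)
m=(abs(P[:,0]-500)<200)&(abs(P[:,1]+310)<150); P=P[m]
for nm,lo,hi,(a0,a1),(b0,b1) in [("book",60,73,(340,520),(-430,-190)),("bed",41,50,(320,390),(-420,-220)),("cross",138,150,(490,560),(-400,-240)),("plat",82,94,(480,560),(-420,-220))]:
    k=(P[:,2]>lo)&(P[:,2]<hi)&(P[:,0]>a0)&(P[:,0]<a1)&(P[:,1]>b0)&(P[:,1]<b1)
    Q=P[k]; r=cv2.minAreaRect(Q[:,:2].astype(np.float32)); print(nm,len(Q),r,np.median(Q[:,2])); print(cv2.boxPoints(r).round(1).tolist())
E
```

```text
time_s: 8.4
ee_pos: [361.1, -316.7, 181.8]
ee_rot: [-90.0, -0.1, 2.3]
force: [1.5, -1.1, -0.6]
gripper_width: 91.2
time_s: 8.9
ee_pos: [382.7, -316.7, 405.8]
ee_rot: [-90.3, -0.5, 2.4]
force: [0.1, -0.2, 0.7]
gripper_width: 91.1
8.9 [ 382.6796303  -316.7405519   405.77318237] [-90.33261325  -0.4868258    2.40638144] [ 0.11061508 -0.15065901  0.74262302] [ 0.03022018 -0.02241595 -0.04063135] [-4.10035818e+01  7.34723078e+00  7.72498242e+01  9.32464023e-02
  9.48207058e+01 -1.33400242e+02]
book 6178 ((468.146484375, -313.8271484375), (109.90568542480469, 193.63238525390625), 1.861954689025879) 66.63341383601326
[[410.1000061035156, -218.8000030517578], [416.3999938964844, -412.3999938964844], [526.2000122070312, -408.79998779296875], [519.9000244140625, -215.3000030517578]]
bed 3382 ((363.1158752441406, -316.9573974609375), (58.47521209716797, 160.15283203125), 1.797902226448059) 44.57938789554299
[[331.3999938964844, -237.8000030517578], [336.3999938964844, -397.8999938964844], [394.8999938964844, -396.1000061035156], [389.79998779296875, -236.0]]
cross 1563 ((533.9805908203125, -310.52978515625), (50.448150634765625, 131.3804931640625), 1.9153081178665161) 143.4862938847108
[[506.6000061035156, -245.6999969482422], [511.0, -377.0], [561.4000244140625, -375.29998779296875], [557.0, -244.0]]
plat 1379 ((526.5723266601562, -310.7774658203125), (59.446773529052734, 150.29270935058594), 1.6789779663085938) 89.05303207912553
[[494.70001220703125, -236.5], [499.1000061035156, -386.79998779296875], [558.5, -385.0], [554.0999755859375, -234.8000030517578]]
```

View pics/w3.png

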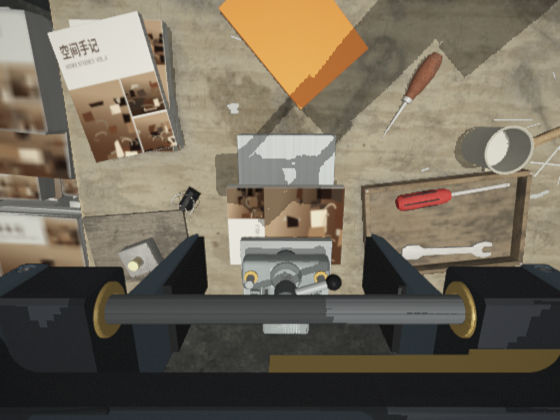

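```bash
python3 - <<'E'
from h import *
im,d,c=load("w3"); print(px(c,d,333,282),px(c,d,287,287))
for n in("w1","w3","scene0","side0"):
    im,d,c=load(n); P,u,v=cloud(c,d)
    k=(np.hypot(P[:,0]-533,P[:,1]+310)<82)&(P[:,2]>180)&(P[:,2]<225)
    Q=P[k]; r=np.hypot(Q[:,0]-533,Q[:,1]+310)
    b=Q[(r>54)&(Q[:,1]>-310)]; e=Q[(r>54)&(Q[:,1]<-310)]; h=Q[Q[:,2]>210]
    for nm,x in(("b+",b),("b-",e),("hubtop",h)): print(n,nm,len(x),x.mean(0).round(1) if len(x) else "", x[:,2].max() if len(x) else "")
    # sphere fit
    from scipy.optimize import least_squares
    for nm,x in(("+",b),("-",e)):
        if len(x)>15:
            s=least_squares(lambda q:np.linalg.norm(x-q,axis=1)-11,x.mean(0)-[0,0,5],loss="soft_l1"); print("  ball",nm,s.x.round(1))
E
python3 -m pendant '[{"delta_pos":[4,0,1.4],"twist":[0,8.5,0],"grip":44},{"delta_pos":[8,1,2.8],"twist":[0,17,0],"grip":44},{"delta_pos":[12,4,4.2],"twist":[0,25.5,0],"grip":44},{"delta_pos":[13.5,9,4.7],"twist":[0,34,0],"grip":44},{"delta_pos":[13.5,12,4.7],"twist":[0,42,0],"grip":44}]'
```

```text
[ 505.17799801 -250.54881868  207.47752579] [ 518.38682498 -308.98791099  201.67792263]
w1 b+ 230 [ 506.7 -250.2  203.5] 209.0927678565385
w1 b- 0  
w1 hubtop 24 [ 518.5 -310.3  211.8] 214.5485978236117
  ball + [ 510.  -249.   197.2]
w3 b+ 234 [ 506.7 -250.3  203.6] 208.96568623234677
w3 b- 0  
w3 hubtop 45 [ 519.4 -311.4  212.5] 215.45455223073085
  ball + [ 510.  -248.9  197.2]
scene0 b+ 75 [ 504.6 -253.6  200.9] 209.72455083876784
scene0 b- 95 [ 551.2 -375.4  201. ] 209.65511737437285
scene0 hubtop 88 [ 528.7 -315.1  214.1] 217.07049526375897
  ball + [ 509.9 -249.7  198.7]
  ball - [ 556.7 -372.4  198.2]
side0 b+ 82 [ 516.1 -244.9  198.4] 207.22307953994513
side0 b- 73 [ 562.3 -366.5  198.4] 207.2838875200348
side0 hubtop 66 [ 537.4 -306.   212.3] 213.99706224580453
  ball + [ 510.8 -247.5  195.3]
  ball - [ 557.  -369.9  195.5]
time_s: 9.45
ee_pos: [516.1, -261.8, 276.9]
ee_rot: [-89.9, 0.1, -39.8]
force: [-0.0, -1.3, -0.1]
gripper_width: 54.0
```

```bash
python3 -m pendant '[{"delta_pos":[0.1,1,-0.2],"twist":[0,8.5,0],"grip":44},{"delta_pos":[0.1,2,-0.2],"twist":[0,17,0],"grip":44},{"delta_pos":[0.1,3,-0.2],"twist":[0,25.5,0],"grip":44},{"delta_pos":[0.1,4,-0.2],"twist":[0,29,0],"grip":44},{"delta_pos":[0.1,4,-0.2],"twist":[0,29,0],"grip":44}]'
python3 snap.py wrist w4
```

```text
time_s: 9.95
ee_pos: [513.2, -265.2, 238.8]
ee_rot: [-90.0, 0.1, -68.6]
force: [-0.2, -0.5, -0.5]
gripper_width: 40.0
9.95 [ 513.23049445 -265.15184875  238.77263412] [-90.03275207   0.14331332 -68.620695  ] [-0.2123349  -0.48495049 -0.49450011] [-0.06345861  0.03532167  0.02477472] [-2.85021658e+01  1.78160632e+01  8.67531713e+01  6.94958919e-02
  7.55614738e+01 -4.98989167e+01]
```

View pics/w4.png

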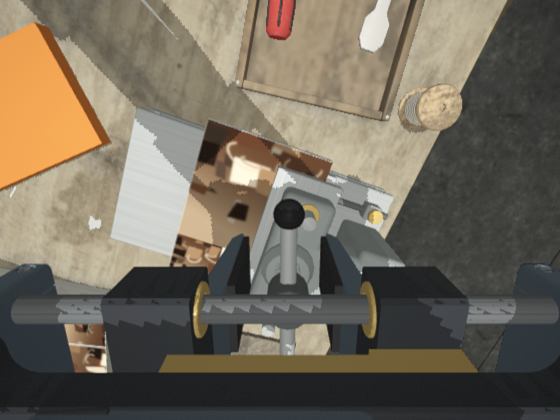

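The bar runs down the middle between the fingers (ball at (289,213), fingers at about (235,280) and (340,280)). Descending astride it.

```bash
python3 -m pendant '[{"delta_pos":[0,1.5,0.1],"twist":[0,0,0],"grip":44},{"delta_pos":[0,3,0.1],"twist":[0,0,0],"grip":44},{"delta_pos":[0,4,0.1],"twist":[0,0,0],"grip":44},{"delta_pos":[0,5,0.1],"twist":[0,0,0],"grip":44},{"delta_pos":[0,5.1,0.1],"twist":[0,0,0],"grip":44}]'
```

```text
time_s: 10.5
ee_pos: [513.8, -265.2, 188.7]
ee_rot: [-90.1, 0.1, -68.6]
force: [-0.0, 0.2, -0.1]
gripper_width: 40.2
```

```bash
python3 -m pendant '[{"delta_pos":[0.05,0.02,0.70],"twist":[0,8,0],"grip":44},{"delta_pos":[0.19,0.05,1.38],"twist":[0,16,0],"grip":44},{"delta_pos":[0.43,0.09,2.03],"twist":[0,24,0],"grip":44},{"delta_pos":[0.76,0.13,2.65],"twist":[0,32,0],"grip":44},{"delta_pos":[1.17,0.17,3.21],"twist":[0,40,0],"grip":44}]'
python3 -c "
from workcell import state;print(state()['force'],state()['torque'])"
```

```text
time_s: 11.0
ee_pos: [547.5, -264.2, 188.0]
ee_rot: [-90.2, 0.0, -108.9]
force: [-2.2, 1.4, -1.0]
gripper_width: 40.2
[-2.17859148  1.38923728 -0.9843146 ] [0.07881135 0.6065778  0.02660311]
```

```bash
python3 -m pendant '[{"delta_pos":[0.02,0.03,0.44],"twist":[0,5,0],"grip":44},{"delta_pos":[0.08,0.06,0.87],"twist":[0,10,0],"grip":44},{"delta_pos":[0.17,0.09,1.29],"twist":[0,15,0],"grip":44},{"delta_pos":[0.30,0.12,1.71],"twist":[0,20,0],"grip":44},{"delta_pos":[0.47,0.14,2.11],"twist":[0,25,0],"grip":44}]'
python3 -m pendant '[{"delta_pos":[0.01,0,0.26],"twist":[0,3,0],"grip":44},{"delta_pos":[0.03,0.02,0.52],"twist":[0,6,0],"grip":44},{"delta_pos":[0.06,0.04,0.78],"twist":[0,9,0],"grip":44},{"delta_pos":[0.11,0.06,1.04],"twist":[0,12,0],"grip":44},{"delta_pos":[0.17,0.08,1.29],"twist":[0,15,0],"grip":44}]'
python3 snap.py wrist w5
```

```text
time_s: 11.5
ee_pos: [566.3, -274.9, 186.6]
ee_rot: [-90.2, 0.0, -133.8]
force: [-2.0, 2.4, -0.6]
gripper_width: 40.2
time_s: 12.0
ee_pos: [574.8, -284.9, 185.8]
ee_rot: [-90.2, 0.0, -148.8]
force: [-0.7, 1.9, -0.7]
gripper_width: 40.7
12.0 [ 574.7520427  -284.85905882  185.80022358] [-9.01582146e+01  3.30552464e-02 -1.48750422e+02] [-0.74478934  1.88549996 -0.70314745] [ 0.46975035  0.28438953 -0.01116988] [-27.44900065  25.36739272  82.74326175   0.11612141  72.00739261
  31.26539303]
```

View pics/w5.png

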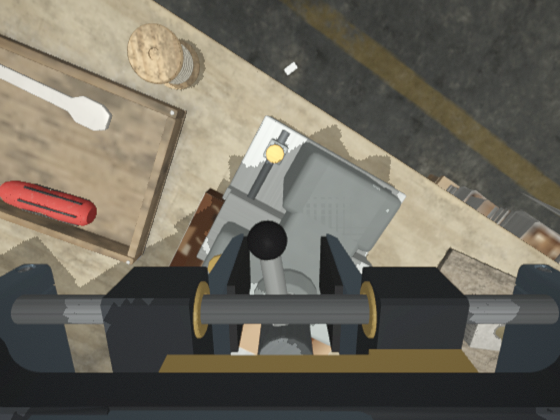

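```bash
python3 -m pendant '[{"delta_pos":[0.01,0,0.17],"twist":[0,2,0],"grip":44},{"delta_pos":[0.01,0.01,0.35],"twist":[0,4,0],"grip":44},{"delta_pos":[0.03,0.02,0.52],"twist":[0,6,0],"grip":44},{"delta_pos":[0.05,0.03,0.70],"twist":[0,8,0],"grip":44},{"delta_pos":[0.08,0.05,0.87],"twist":[0,10,0],"grip":44}]'
python3 -m pendant '[{"delta_pos":[0.01,0,0.17],"twist":[0,2,0],"grip":44},{"delta_pos":[0.01,0.01,0.35],"twist":[0,4,0],"grip":44},{"delta_pos":[0.03,0.02,0.52],"twist":[0,6,0],"grip":44},{"delta_pos":[0.05,0.03,0.70],"twist":[0,8,0],"grip":44},{"delta_pos":[0.08,0.05,0.87],"twist":[0,10,0],"grip":44}]'

```

```text
time_s: 12.55
ee_pos: [578.9, -292.8, 185.3]
ee_rot: [-90.1, 0.0, -158.7]
force: [-0.0, 2.9, -0.8]
gripper_width: 40.4
time_s: 13.05
ee_pos: [581.3, -301.3, 184.7]
ee_rot: [-90.1, 0.0, -168.7]
force: [0.3, 3.4, -1.3]
gripper_width: 40.2
```

```bash
python3 -m pendant '[{"delta_pos":[0.01,0,0.17],"twist":[0,2,0],"grip":44},{"delta_pos":[0.01,0.01,0.35],"twist":[0,4,0],"grip":44},{"delta_pos":[0.03,0.02,0.52],"twist":[0,6,0],"grip":44},{"delta_pos":[0.05,0.03,0.70],"twist":[0,8,0],"grip":44},{"delta_pos":[0.08,0.05,0.87],"twist":[0,10,0],"grip":44}]'
python3 -c "
from workcell import state;print(state()['force'],state()['torque'])"
```

```text
time_s: 13.55
ee_pos: [582.3, -310.0, 184.2]
ee_rot: [-90.1, 0.0, -178.7]
force: [0.3, 2.8, -0.6]
gripper_width: 40.2
[ 0.33188221  2.77386767 -0.64348403] [0.44005912 0.13904411 0.0374362 ]
```

```bash
python3 -m pendant '[{"delta_pos":[0.01,0,0.17],"twist":[0,2,0],"grip":44},{"delta_pos":[0.01,0.01,0.35],"twist":[0,4,0],"grip":44},{"delta_pos":[0.03,0.02,0.52],"twist":[0,6,0],"grip":44},{"delta_pos":[0.05,0.03,0.70],"twist":[0,8,0],"grip":44},{"delta_pos":[0.08,0.05,0.87],"twist":[0,10,0],"grip":44}]'
python3 -c "
from workcell import state;print(state()['force'],state()['torque'])"
```

```text
time_s: 14.05
ee_pos: [581.8, -318.8, 183.7]
ee_rot: [-90.1, -0.0, 171.3]
force: [0.1, 2.0, -1.3]
gripper_width: 39.9
[ 0.08692071  2.03098424 -1.29766395] [0.37504132 0.16982044 0.07424336]
```

```bash
python3 -m pendant '[{"delta_pos":[0.01,0,0.17],"twist":[0,2,0],"grip":44},{"delta_pos":[0.01,0.01,0.35],"twist":[0,4,0],"grip":44},{"delta_pos":[0.03,0.02,0.52],"twist":[0,6,0],"grip":44},{"delta_pos":[0.05,0.03,0.70],"twist":[0,8,0],"grip":44},{"delta_pos":[0.08,0.05,0.87],"twist":[0,10,0],"grip":44}]'
python3 -c "
from workcell import state;print(state()['force'],state()['torque'])"
```

```text
time_s: 14.55
ee_pos: [579.6, -324.4, 183.3]
ee_rot: [-90.4, -0.2, 161.4]
force: [0.3, 12.0, 0.3]
gripper_width: 39.9
[ 0.30501319 12.00530851  0.31006675] [2.05184359 0.09566399 0.21032291]
```

It bit: 12 N at about r = 63 mm, which equals roughly 15 N at 50 mm. I'll hold briefly and check.

```bash
python3 -m pendant '[{"delta_pos":[0,0,0],"twist":[0,0,0],"grip":44},{"delta_pos":[0,0,0],"twist":[0,0,0],"grip":44},{"delta_pos":[0,0,0],"twist":[0,0,0],"grip":44},{"delta_pos":[0,0,0],"twist":[0,0,0],"grip":44},{"delta_pos":[0,0,0],"twist":[0,0,0],"grip":44}]'
python3 snap.py wrist w6
```

```text
time_s: 15.05
ee_pos: [579.7, -324.4, 183.3]
ee_rot: [-90.4, -0.1, 161.5]
force: [-0.1, 9.0, -0.1]
gripper_width: 40.1
15.05 [ 579.69128575 -324.42090785  183.3078436 ] [-9.03771769e+01 -1.49473351e-01  1.61461817e+02] [-0.07656997  9.0323233  -0.10014047] [1.58877817 0.13224939 0.18622422] [-30.39626051  27.58153717  79.3985989    0.35341881  73.24395434
  78.03986299]
```

View pics/w6.png

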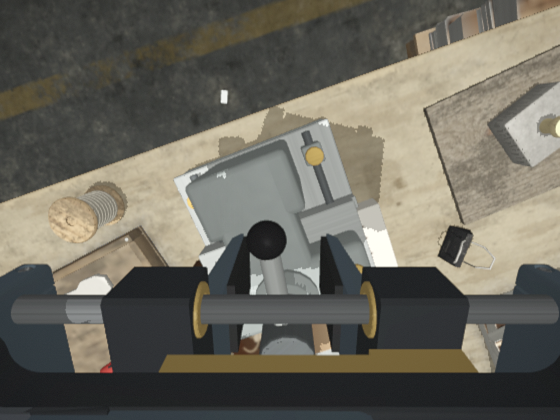

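```bash
python3 -m pendant '[{"delta_pos":[0,0,0.05],"twist":[0,0.5,0],"grip":44},{"delta_pos":[0,0,0.09],"twist":[0,1,0],"grip":44},{"delta_pos":[0,0,0.09],"twist":[0,1,0],"grip":44},{"delta_pos":[0,0,0.09],"twist":[0,1,0],"grip":44},{"delta_pos":[0,0,0.09],"twist":[0,1,0],"grip":44}]'
python3 -c "
from workcell import state;print(state()['force'],state()['torque'])"
```

```text
time_s: 15.6
ee_pos: [579.4, -324.2, 183.2]
ee_rot: [-90.5, -0.2, 160.5]
force: [-0.7, 11.1, 0.5]
gripper_width: 40.2
[-0.67881401 11.06176007  0.52380392] [1.98423495 0.06402698 0.23107651]
```

```bash
python3 -m pendant '[{"delta_pos":[0,0,-0.6],"twist":[0,0,0],"grip":44},{"delta_pos":[0,0,-1.2],"twist":[0,0,0],"grip":44},{"delta_pos":[0,0,-1.2],"twist":[0,0,0],"grip":44},{"delta_pos":[0,0,-1.2],"twist":[0,0,0],"grip":44},{"delta_pos":[0,0,-1.2],"twist":[0,0,0],"grip":44}]'
python3 -c "
from workcell import state;print(state()['force'],state()['torque'])"
```

```text
time_s: 16.1
ee_pos: [583.3, -318.3, 183.4]
ee_rot: [-90.0, 0.0, 160.3]
force: [-0.4, -0.5, 0.0]
gripper_width: 39.6
[-0.3598332  -0.5214487   0.00587638] [-0.0346769   0.18538732  0.02844662]
```

```bash
python3 -m pendant '[{"delta_pos":[0,-1,0],"twist":[0,0,0],"grip":44},{"delta_pos":[0,-3,0],"twist":[0,0,0],"grip":44},{"delta_pos":[0,-6,0],"twist":[0,0,0],"grip":44},{"delta_pos":[0,-11,0],"twist":[0,0,0],"grip":44},{"delta_pos":[0,-16,0],"twist":[0,0,0],"grip":44}]'
python3 snap.py wrist w7; python3 snap.py side d7; python3 snap.py scene s7
python3 - <<'E'
from h import *
im,d,c=load("d7")
cv2.imwrite("pics/d7c.png",cv2.resize(im[190:310,190:340],None,fx=5,fy=5,interpolation=cv2.INTER_CUBIC))
im,d,c=load("s7")
cv2.imwrite("pics/s7c.png",cv2.resize(im[140:300,210:380],None,fx=3,fy=3,interpolation=cv2.INTER_CUBIC))
P,u,v=cloud(c,d)
for nm,lo,hi,(a0,a1),(b0,b1) in [("book",62,70,(380,505),(-430,-190)),("plat",74,90,(490,530),(-400,-300))]:
    for n in("s1","s7"):
        im,d,c=load(n);P,u,v=cloud(c,d)
        k=(P[:,2]>lo)&(P[:,2]<hi)&(P[:,0]>a0)&(P[:,0]<a1)&(P[:,1]>b0)&(P[:,1]<b1)
        Q=P[k]; print(n,nm,len(Q),cv2.minAreaRect(Q[:,:2].astype(np.float32)),np.percentile(Q[:,2],[50,90]))
E
```

```text
time_s: 16.6
ee_pos: [582.7, -317.8, 345.3]
ee_rot: [-90.0, -0.0, 160.3]
force: [0.6, -0.6, -0.0]
gripper_width: 40.1
16.6 [ 582.66487308 -317.82871594  345.25517288] [-9.00023290e+01 -2.96630374e-02  1.60325734e+02] [ 0.5740659  -0.60531315 -0.01996007] [-0.07180687  0.14000965 -0.00888699] [-2.96027075e+01  2.45656253e+01  6.16492044e+01 -2.82658010e-03
  9.38147907e+01  8.00713718e+01]
16.65 [ 585.2056419  -319.21935462  355.87172801] [-89.824484     1.00673332 160.33249589] [ 1.54582938 -0.47479559  5.70201375] [-0.08318039  0.00467114 -0.00723123] [-2.96005606e+01  2.42348878e+01  6.07245512e+01  7.66294948e-04
  9.40186442e+01  8.00685460e+01]
16.7 [ 585.29692973 -319.24946108  353.08976562] [-89.8310615    0.97570182 160.33166595] [0.70724256 0.14518733 1.16507969] [-0.03013427  0.17173762 -0.02449061] [-2.95994857e+01  2.42576831e+01  6.10697034e+01  1.86224378e-03
  9.36823974e+01  8.00704225e+01]
s1 book 1605 ((442.7723693847656, -316.82476806640625), (199.22039794921875, 124.35646057128906), 89.45948028564453) [67.78301968 68.8836322 ]
s7 book 1973 ((460.08758544921875, -315.2305603027344), (96.623291015625, 196.85716247558594), 2.3286492824554443) [67.78397536 68.89863673]
s1 plat 266 ((513.099365234375, -348.5382995605469), (31.69554901123047, 80.57878112792969), 2.9232258796691895) [84.88661449 89.67379359]
s7 plat 414 ((513.3524169921875, -343.8960266113281), (33.785518646240234, 88.14754486083984), 2.1678481101989746) [83.36269094 85.20555063]
```

View pics/d7c.png

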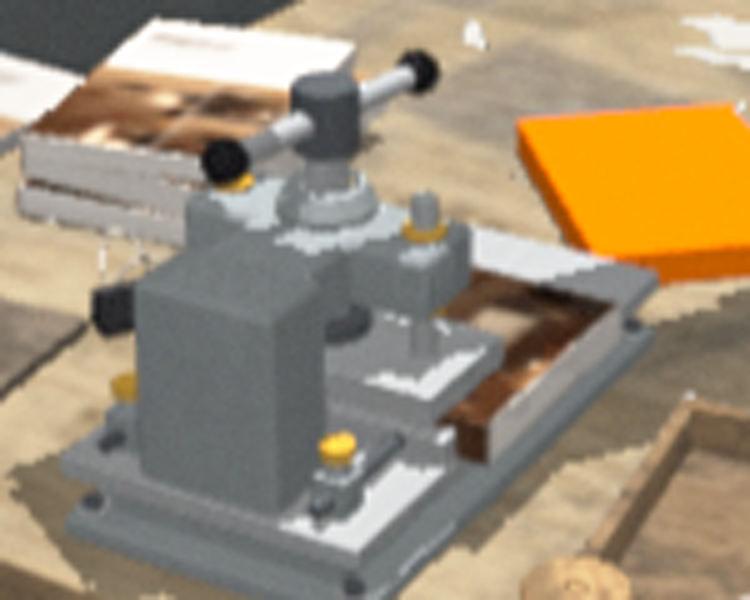

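View pics/s7c.png

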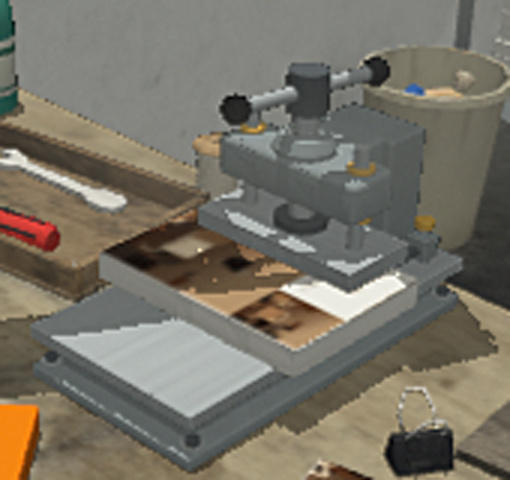

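The platen is down on the book and the spine is flush at the gauge (about (455,440) in the side crop). The clip and spool look undisturbed and the arm is clear. I'll settle the arm, then hand in.

```bash
python3 -m pendant '[{"delta_pos":[0,0,0],"twist":[0,0,0],"grip":44},{"delta_pos":[0,0,0],"twist":[0,0,0],"grip":44},{"delta_pos":[0,0,0],"twist":[0,0,0],"grip":44},{"delta_pos":[0,0,0],"twist":[0,0,0],"grip":44},{"delta_pos":[0,0,0],"twist":[0,0,0],"grip":44}]'
python3 -c "
from workcell import job;print(job.job_done())"
```

```text
time_s: 17.25
ee_pos: [583.1, -317.7, 342.6]
ee_rot: [-90.0, -0.1, 160.3]
force: [0.3, -0.2, 0.2]
gripper_width: 39.8
the job is handed in; nothing more can be done
None
```

The job is handed in at about 17 s. The book is home in the press and the platen is down on it, but I could not measure the platen's force on the book directly.

**Book:** I pushed it in by the fore-edge with both open fingers until it stopped against the back gauge at about 16 N, well under the 80 N slip. Seen from above before the platen came down, its angle matched the press within about 0.1°.

**Handle:** I turned it clockwise about 115–120° until the platen bit. I finished at 11 N, 63–65 mm from the hub, which is about 14 N at 50 mm and inside the firm range. Then I released it and lifted clear.

**Last checks:**
- The side picture shows the spine flush against the gauge and the platen resting on the book. The spool and clip look unmoved; I judged that by eye.
- After the release the handle stayed where it was left and the wrist force read about zero.
- Two estimates of the gauge face disagreed slightly: about 21 mm in the press frame from the side camera, about 18 mm from the book's position. That is within calibration error. I took the firm contact as the deciding sign that the book is home.
- The last scene-camera fit of the book's angle read 2.3° in world axes. The press itself sits at about 2–2.4°, so that still agrees with the book being square.

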